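Slide the bottle crate home and swing the bar across

ROBOT

A 7-joint arm with a two-finger parallel gripper is mounted at the origin on a cart in front of the work surface, level with it; the furniture and walls round the work are solid. World frame = base frame: x ahead of the robot, y to its left, z up, the work surface at z = 0. Lengths are in m, angles in rad, forces in N, time in s.
With the tool pointing down it reaches from about 0.4 to 0.85 m from the base axis. Payload 10.4 kg.
Tool frame: the origin (TCP) lies midway between the tips of the shut fingers; the grasp point (between the pads) lies manip.pinch_z behind it (manip.pinch_z is the distance from the TCP to the grasp point, in m); z points along the fingers, y is the direction in which the jaws open and shut (so a half turn about z gives the same grasp; the last joint's range is limited). The gripper opens to 85 mm and grips with 20 to 120 N. Pads are 22 mm wide; open, the fingers measure 114 mm over their backs; the gripper's body (76 mm by 85 mm) begins 54 mm behind the grasp point. The pads swing forward as they close: fully open they stand 13 mm farther back than shut.
Start: joints at [-1.299, 0.332, -0.065, 1.46, 0.022, 1.35, -0.088], TCP at [0.182, 0.598, 0.231] pointing down, gripper open.
Joint ranges: [-2.6, 2.6], [-0.5, 2.12], [-1.47, 1.34], [0.16, 2.42], [-1.27, 4.41], [0.06, 2.06], [-2.6, 2.6]. Speed limits (rad/s): [2.22, 2.22, 2.79, 2.79, 3.14, 3.14, 3.14].

INTERFACE

Orientations are given as a unit quaternion [x, y, z, w].
In Python, from workcell import manip gives the robot as it stands.
- The arm moves only by the shell command python3 -m handwheel 'ROWS' [FORCE]. ROWS is JSON, a list that holds one entry, the list of rows, each a list of 7 numbers: the shift along the tool's x, y, z in m, then the turn, a rotation vector about the tool's x, y, z in rad, then the finger opening in m, from 0 to 0.0854. In form: [[[tx, ty, tz, ax, ay, az, claw], ...]]. A call has 1 to 8 rows; each row is the pose to reach, as a shift and turn from the pose commanded when the call began, along the tool's axes at that moment; what a row does not reach only later rows make up. A row lasts 1/8 s, in which the tool goes at most 62.5 mm and 10.7 degrees, less where a joint would pass 70% of its speed; a pose out of reach is approached as far as the arm can. A call with a gripper value outside its range is refused whole. The fingers move at their own pace and stop on an object; FORCE is the grip in N (left out, the last holds). Time passes only in rows, so rows that repeat a pose let the fingers close. It gives the time, the measured TCP pose, the force and the opening at its end, in the units of the state.
- manip.get_obs(): the state, without advancing time (a new reading comes with each control period).
- manip.camera(name): name is "scene" or "top" or "wrist"; returns the picture (400x640x3 uint8, blue, green, red); there is no depth.
- manip.calibration(name): a dict with "fx", "fy", "cx", "cy" (pixels), "view" (4x4, takes a point from world to camera coordinates); the wrist camera has in their place "tool_from_camera" (4x4, takes a point from camera to tool coordinates, whose origin is the TCP and whose axes are the flange's). Camera axes: x right, y up, looking along -z (the intrinsics and any distortion apply to the point x, -y, -z); pixel columns grow to the right and rows downward; lengths in m; the calibration is good to about 2 mm. A picture is of the moment at which its call begins: read the wrist's pose just before it. calibration takes no time and is no camera call.
- manip.hand_in(): hands the job in, once; it reports no verdict.
The state is a dict: "clock": time; "joint_pos": joint angles; "joint_velocities": joint speeds; "tau": joint torques, N m; "position": TCP position; "ee_rot": TCP orientation; "ft_force": force on the tool from outside, world axes, zero at the start; "torque": the same for the moment, N m; "grip_width": opening from 0.0 (shut) to 1.0 (fully open).
Only numpy, scipy, OpenCV 4.12 (cv2) and the standard library are available. Lean on these libraries where they do the work, as an engineer would, in place of code of your own. Each camera call takes 0.05 s, during which the arm holds its last target.

TASK

The narrow grey crate with three full bottles is top-heavy and stands on a non-slip sole: with your fingertips push it along the bench, low down near its base so that it slides instead of tipping, between the guides of the metal bottle station until it is fully home against both rubber bumpers of the back stop. Then push the station's swing bar round until it is fully shut across the front of the crate. Do not lift or tip the crate, keep your fingers off the bottles, and leave the tube, the beaker and the dish beside the station where they are.

Things in the scene. Friction and masses are not known exactly. Their poses are not given: they have to be found in the camera images.
- crate: Narrow grey plastic crate, three amber bottles loose in it in a row along its width. 66 mm deep (its x), 184 mm wide (its y), walls 68 mm high, long faces flat, upright and slippery (friction 0.3). Origin: centre of its underside, on the bench; z up. Its +x long face goes against the bumpers. About 0.9 kg in all; the rubber sole grips the bench (friction about 0.9): 6 to 12 N slide it.
- crate_push (a point): Middle of the crate's -x long face, the one to push, 18 mm above the bench. Pushed higher than about 30 mm above the bench the crate may tip. The bottles stick out above the crate: their 30 mm caps reach 111 mm above the bench and stand 18 mm or more behind this face.
- bay: Metal bottle station, fixed to the bench. Origin: on the bench, where the crate's origin lies when the crate is fully home and square; +x points in, to the back stop (the way to push), y to the left of that way, z up. Side guides 30 mm high, 194 mm apart inside (5 mm play each side of the crate), from x = -41 to 45 mm. Two rubber bumpers 18 mm up at y = -62 and 62 mm, touched by the crate's face at x = 33 mm.
- bay_mouth (a point): Middle of the station's mouth, on the bench, 77 mm before the station's origin along its x. Here the guides are 236 mm apart; from here they draw in at 30 degrees to the straight part at x = -41 mm. A hinge post stands at the station's x = -46, y = -126 mm (right), a keeper post 66 mm high at x = -42, y = 126 mm (left).
- bar_hinge (a point): Vertical hinge axis of the swing bar, on top of the hinge post at the right of the station's mouth (the side farther from the robot), at the bar's half height (52 mm above the bench).
- bar_mid (a point): Point on the swing bar's centre line 80 mm from its hinge. The bar is flat steel, 8 mm thick, 16 mm high (44 to 60 mm above the bench), reaching 266 mm from the hinge, with a small rubber button on its end. Shut, it leaves 9 mm in front of a crate that is fully home.
- swing_bar (a joint): Angle of the swing bar, rad: 0 = fully shut (end stop), across the mouth along the station's +y; it grows as the bar swings out of the way (1.57 = straight out along the station's -x, beside the crate's path; more = leaning away from the path), at most 2.3. It stays where it is left: 0.1 N m of friction, a little over 1 N at 80 mm from the hinge.
- bottle_1: Left bottle (at +y in the crate): an amber bottle 52 mm in diameter and 104 mm tall with a white cap, standing loose on the crate's floor. Origin: centre of its underside, 7 mm above the bench.
- bottle_2: The same of the middle bottle.
- bottle_3: The same of the right bottle (at -y in the crate).
- tube50_a: Bystander: capped plastic tube standing upright, 34 mm wide, 118 mm tall; origin: centre of its foot.
- beaker: Bystander: clear beaker, 54 mm wide, 70 mm tall; origin: centre of its underside.
- petri_b: Bystander: flat round dish with lid, 90 mm wide, 14 mm tall; origin: centre of its underside.
Things that resemble listed ones, but are neither listed nor needed, are in the scene too. What is shaped like the bottle_1 but blue or red is not meant.

How it is judged:
By the outcome, as a careful person would: the job done as asked, in the order asked, and still so for the second after the job is handed in, with the robot touching nothing.
It also fails if it takes over 67 s, if anything falls off the work surface, if the arm or the gripper's body presses on something with over 40 N, if the wrist force passes 120 N, or if a joint passes its speed limit or range.

## Working session

There is one attempt and no reset: what is moved stays moved. The work goes in short steps, Python scripts to look and compute and a shell command to move; the robot and the scene stay as the last step left them, time stands still between calls to the robot, and variables do not carry over. Pictures are saved under pics/ and viewed, and the job is handed in when it is done.

```bash
mkdir -p pics; ls
python3 - <<'E'
from workcell import manip
import cv2,numpy as np
np.set_printoptions(precision=4,suppress=True)
o=manip.get_obs(); print(o); print(manip.pinch_z)
for n in("scene","top","wrist"):
    cv2.imwrite(f"pics/{n}0.png",manip.camera(n)); print(n,manip.calibration(n))
E
```

```text
pics
{'clock': 0.0, 'joint_pos': array([-1.2986,  0.3329, -0.0647,  1.461 ,  0.0216,  1.3499, -0.0885]), 'joint_velocities': array([-0.0001, -0.0017,  0.0002,  0.0023,  0.0008, -0.0008, -0.0006]), 'tau': array([  0.    , -62.5439,   0.0491, -39.1604,   0.0161,   0.01  ,
        -0.    ]), 'position': array([0.1815, 0.5977, 0.2305]), 'ee_rot': array([ 0.1469,  0.9892, -0.0007, -0.0001]), 'ft_force': array([-0.4074,  0.7268, -0.1162]), 'torque': array([0.0252, 0.0014, 0.0178]), 'grip_width': 1.000513717971727}
0.0187
scene {'fx': 372.6697577776, 'fy': 372.6697577776, 'cx': 318.353470715457, 'cy': 205.276652214605, 'view': array([[-0.8911, -0.4535,  0.0171,  0.4352],
       [ 0.3628, -0.6894,  0.627 , -0.2181],
       [-0.2725,  0.5649,  0.7788, -0.7773],
       [ 0.    ,  0.    ,  0.    ,  1.    ]])}
top {'fx': 463.2683581974759, 'fy': 463.2683581974759, 'cx': 312.83286497017997, 'cy': 201.29854639170853, 'view': array([[-0.0178, -0.9996, -0.0236,  0.0405],
       [ 0.9986, -0.019 ,  0.0501, -0.5198],
       [-0.0505, -0.0227,  0.9985, -1.3092],
       [ 0.    ,  0.    ,  0.    ,  1.    ]])}
wrist {'fx': 312.5007493604312, 'fy': 312.5007493604312, 'cx': 319.85590093532534, 'cy': 201.14278128629158, 'tool_from_camera': array([[-0.0002,  0.9543,  0.2987,  0.0758],
       [ 1.    ,  0.0001,  0.0002,  0.0006],
       [ 0.0001,  0.2987, -0.9543, -0.1423],
       [ 0.    ,  0.    ,  0.    ,  1.    ]])}
```

View pics/scene0.png

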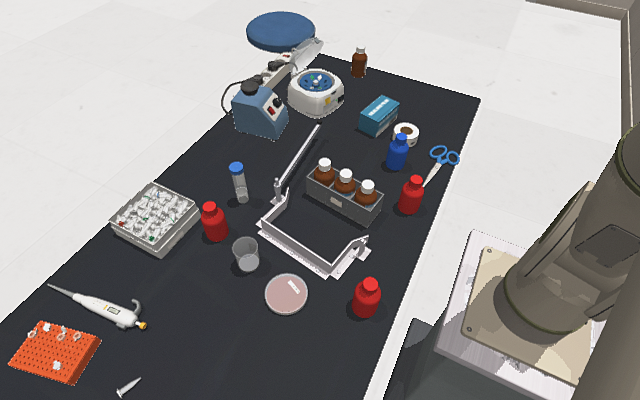

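View pics/top0.png

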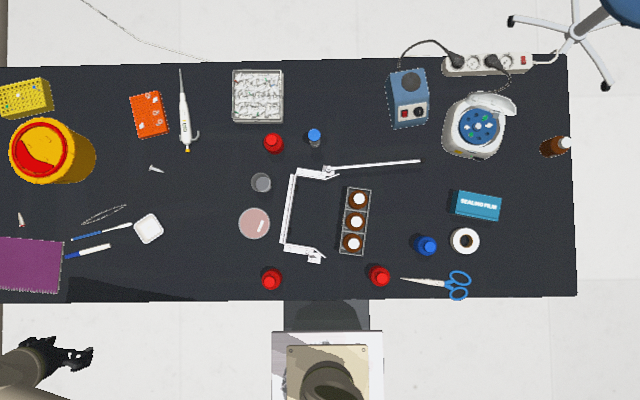

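View pics/wrist0.png

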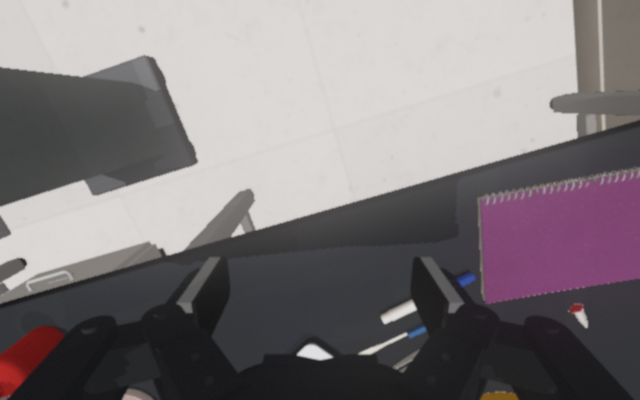

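Run:
```python
import cv2
a=cv2.imread("pics/top0.png")[140:280,230:430]
cv2.imwrite("pics/topz.png",cv2.resize(a,None,fx=4,fy=4,interpolation=cv2.INTER_CUBIC))
a=cv2.imread("pics/scene0.png")[110:290,220:400]
cv2.imwrite("pics/scenez.png",cv2.resize(a,None,fx=3.3,fy=3.3,interpolation=cv2.INTER_CUBIC))
```

```text
(no output)
```

View pics/topz.png

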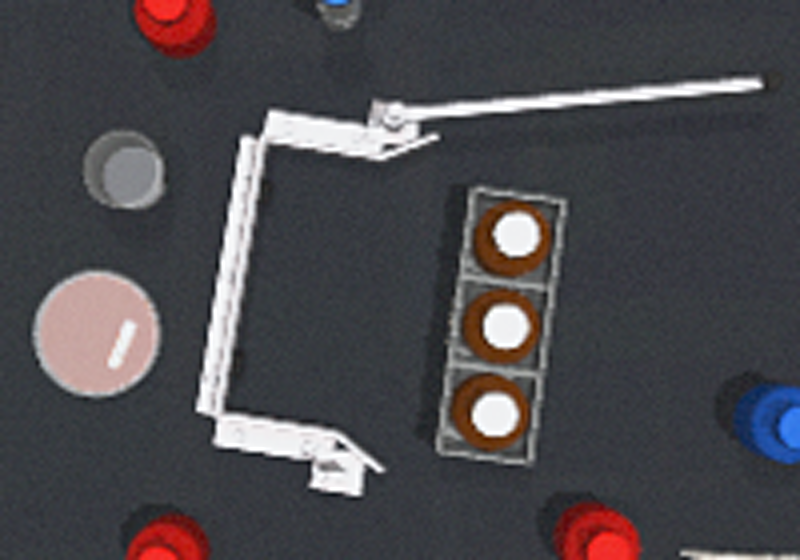

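View pics/scenez.png

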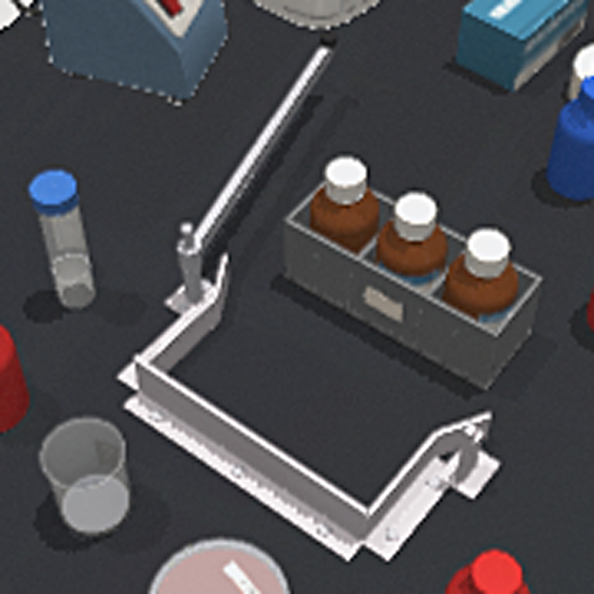

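```bash
cat > h.py <<'E'
from workcell import manip
import cv2,numpy as np
np.set_printoptions(precision=4,suppress=True)
C={n:manip.calibration(n) for n in("scene","top")}
def ray(n,u,v,z):
    c=C[n];V=c["view"];R=V[:3,:3];t=V[:3,3]
    d=R.T@np.array([(u-c["cx"])/c["fx"],-(v-c["cy"])/c["fy"],-1]);o=-R.T@t
    return o+d*(z-o[2])/d[2]
def proj(n,p):
    c=C[n];q=c["view"][:3,:3]@np.asarray(p)+c["view"][:3,3]
    return np.array([c["cx"]+c["fx"]*q[0]/-q[2],c["cy"]+c["fy"]*q[1]/q[2]])
tz=lambda u,v,z:ray("top",230+(u-1.5)/4,140+(v-1.5)/4,z)
sz=lambda u,v,z:ray("scene",220+(u-1.2)/3.3,110+(v-1.2)/3.3,z)
E
python3 - <<'E'
from h import *
cr=np.array([tz(u,v,.068) for u,v in((475,187),(567,200),(533,465),(437,453))]);print("crate rim",cr[:,:2],cr.mean(0))
a=cr[0]+cr[1]-cr[2]-cr[3]; print("wid",np.linalg.norm(a)/2,"yaw far-dir",np.degrees(np.arctan2(a[1],a[0])), np.linalg.norm(cr[0]-cr[1]))
cs=np.array([sz(u,v,.068) for u,v in((286,219),(343,165),(541,280),(488,338))]);print("scene rim",cs[:,:2],cs.mean(0))
for n,p in dict(hinge_top=(395,115,.066),bar_end=(762,84,.06),keeper=(337,468,.066),bumpR=(269,190,.018),bumpL=(242,357,.018),flR=(438,137,.03),flL=(381,470,.03),gR=(383,157,.03),gL=(335,433,.03)).items(): print(n,tz(*p))
for n,p in dict(hinge_top=(187,230,.070),bar_end=(326,48,.06),bar0=(196,245,.06),flR=(224,258,.03),flL=(490,414,.03),gR=(216,300,.03),gL=(435,430,.03),bR=(140,358,.03),bL=(367,512,.03)).items(): print('s',n,sz(*p))
E
```

```text
crate rim [[ 0.5567 -0.0683]
 [ 0.5466 -0.1309]
 [ 0.3668 -0.1035]
 [ 0.376  -0.0386]] [ 0.4615 -0.0853  0.068 ]
wid 0.1825176945930264 yaw far-dir -8.994758703900516 0.06336923869937137
scene rim [[ 0.5563 -0.0658]
 [ 0.5443 -0.1368]
 [ 0.3669 -0.0984]
 [ 0.3806 -0.0319]] [ 0.4621 -0.0832  0.068 ]
hinge_top [ 0.6076 -0.0146  0.066 ]
bar_end [ 0.6245 -0.2674  0.06  ]
keeper [0.3668 0.0296 0.066 ]
bumpR [0.5615 0.0756 0.018 ]
bumpL [0.443  0.0967 0.018 ]
flR [ 0.5957 -0.0451  0.03  ]
flL [ 0.3624 -0.0004  0.03  ]
gR [ 0.5823 -0.006   0.03  ]
gL [0.3888 0.0314 0.03  ]
s hinge_top [ 0.6143 -0.0205  0.07  ]
s bar_end [ 0.6241 -0.2649  0.06  ]
s bar0 [ 0.6061 -0.0183  0.06  ]
s flR [ 0.596  -0.0392  0.03  ]
s flL [ 0.3612 -0.0001  0.03  ]
s gR [ 0.5805 -0.0004  0.03  ]
s gL [0.3897 0.0298 0.03  ]
s bR [0.6014 0.0713 0.03  ]
s bL [0.4033 0.109  0.03  ]
```

```bash
python3 -m handwheel '[[[-0.06,-0.03,0,0,0,0.17,0.085],[-0.12,-0.06,0,0,0,0.34,0.085],[-0.18,-0.09,0,0,0,0.51,0.085],[-0.24,-0.12,0,0,0,0.68,0.085],[-0.29,-0.14,0,0,0,0.85,0.085],[-0.33,-0.16,0,0,0,1.02,0.085],[-0.33,-0.16,0,0,0,1.19,0.085],[-0.33,-0.16,0,0,0,1.26,0.085]]]'
cat >> h.py <<'E'
from scipy.spatial.transform import Rotation as Ro
yaw=np.radians(79.8)
BX=np.array([np.cos(yaw),np.sin(yaw),0]);BY=np.array([-BX[1],BX[0],0]);B0=np.array([.493,.054,0])
def bay(x,y,z):return B0+BX*x+BY*y+np.array([0,0,z])
def tobay(p):
    d=np.asarray(p)-B0;return np.array([d@BX,d@BY,d[2]])
def tgt(th): # tilt
    zt=np.sin(th)*BX-np.cos(th)*np.array([0,0,1]);yt=-BY;return Ro.from_matrix(np.c_[np.cross(yt,zt),yt,zt])
def move(p,R):
    o=manip.get_obs();R0=Ro.from_quat(o["ee_rot"])
    print("pos",o["position"],"bay",tobay(o["position"]),"t",o["clock"],"F",o["ft_force"],"q",o["joint_pos"])
    print("shift",R0.inv().apply(p-o["position"]),"rot",(R0.inv()*R).as_rotvec())
E
python3 - <<'E'
from h import *
for n,(u,v) in dict(blue=(427,246),red=(380,276),red2=(271,280),red3=(273,142),tube=(314,136)).items(): print(n,ray("top",u,v,.1))
move(np.array([.47,.05,.23]),tgt(0)); move(bay(-.29,0,.23),tgt(0))
E
```

```text
clock: 1.15
position: [0.4513, 0.3483, 0.2311]
ee_rot: [0.703, 0.711, -0.0, -0.0]
ft_force: [-0.5, 0.6, 0.2]
grip_width: 0.993
blue [ 0.3922 -0.2704  0.1   ]
red [ 0.3154 -0.1447  0.1   ]
red2 [0.3093 0.1436 0.1   ]
red3 [0.6778 0.1333 0.1   ]
tube [0.6917 0.0227 0.1   ]
pos [0.4513 0.3483 0.2311] bay [0.2823 0.0932 0.2311] t 1.15 F [-0.5009  0.6459  0.2203] q [-0.9783  0.2094  0.2799  1.626  -0.0594  1.315  -0.6785]
shift [-0.2985  0.0156  0.0011] rot [-0.0003  0.0003  0.1886]
pos [0.4513 0.3483 0.2311] bay [0.2823 0.0932 0.2311] t 1.15 F [-0.5009  0.6459  0.2203] q [-0.9783  0.2094  0.2799  1.626  -0.0594  1.315  -0.6785]
shift [-0.5796 -0.0158  0.0012] rot [-0.0003  0.0003  0.1886]
```

```bash
python3 -m handwheel '[[[-0.06,0.01,0,0,0,0.1,0.085],[-0.12,0.015,0,0,0,0.19,0.085],[-0.18,0.015,0,0,0,0.19,0.085],[-0.24,0.015,0,0,0,0.19,0.085],[-0.30,0.015,0,0,0,0.19,0.085],[-0.36,0.01,0,0,0,0.19,0.085],[-0.42,0.0,0,0,0,0.19,0.085],[-0.48,-0.01,0,0,0,0.19,0.085]]]'
python3 - <<'E'
from h import *
move(bay(-.204,-.008,.15),tgt(.44))
E
```

```text
clock: 2.15
position: [0.4479, -0.1328, 0.2313]
ee_rot: [0.766, 0.643, 0.0, -0.0]
ft_force: [1.3, -0.7, -0.4]
grip_width: 0.997
pos [ 0.4479 -0.1328  0.2313] bay [-0.1919  0.0113  0.2313] t 2.15 F [ 1.3324 -0.725  -0.4338] q [-0.5394 -0.0668  0.713   1.8909  0.0446  1.3012 -0.0132]
shift [-0.0123  0.0193  0.0813] rot [-0.0006  0.4394  0.0042]
```

```bash
python3 -m handwheel '[[[-0.02,0.01,0,0,0.15,0,0.085],[-0.03,0.019,0,0,0.3,0,0.085],[-0.03,0.019,0.03,0,0.44,0,0.085],[-0.03,0.019,0.08,0,0.44,0,0.085],[-0.03,0.019,0.08,0,0.44,0,0.085]]]'
python3 - <<'E'
from h import *
move(bay(-.206,-.008,.003),tgt(.44))
cv2.imwrite("pics/s1.png",manip.camera("scene"));cv2.imwrite("pics/t1.png",manip.camera("top")[100:320,200:480])
a=cv2.imread("pics/t1.png");cv2.imwrite("pics/t1.png",cv2.resize(a,None,fx=2.7,fy=2.7,interpolation=cv2.INTER_CUBIC))
E
```

```text
clock: 2.78
position: [0.46, -0.1633, 0.1486]
ee_rot: [0.748, 0.627, 0.165, -0.143]
ft_force: [0.8, -0.2, 0.5]
grip_width: 0.998
pos [ 0.46   -0.1633  0.1486] bay [-0.2197 -0.0061  0.1486] t 2.775 F [ 0.7519 -0.2418  0.4874] q [-0.2467  0.3185  0.9096  1.8788 -0.6482  1.3593  0.7255]
shift [-0.0496  0.003   0.1375] rot [-0.0074  0.     -0.0002]
```

View pics/s1.png

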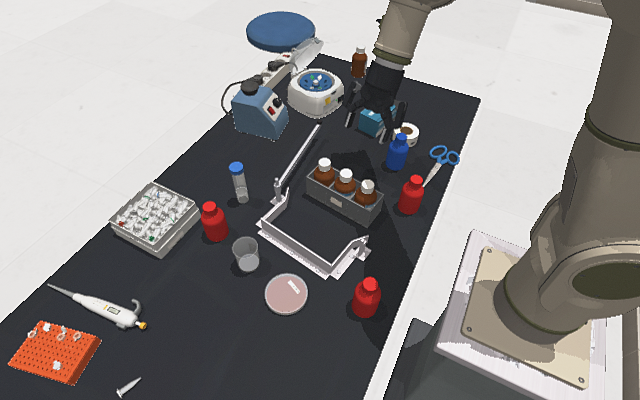

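View pics/t1.png

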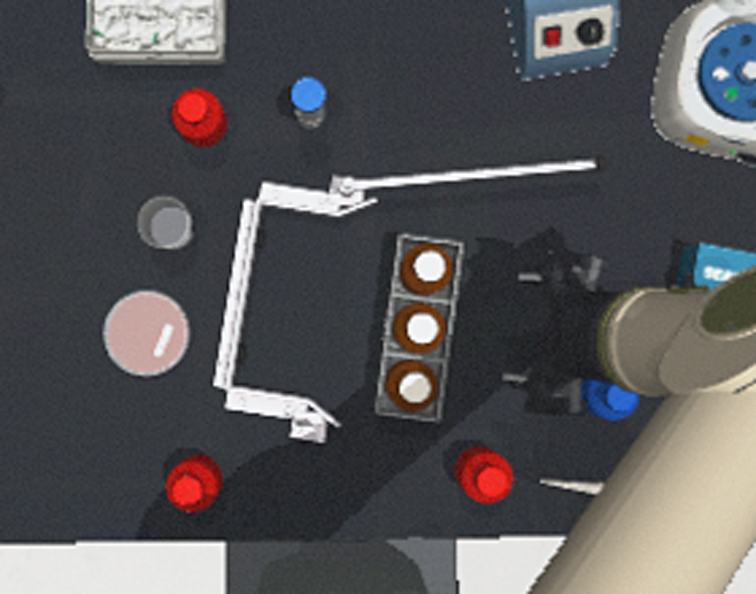

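```bash
python3 -m handwheel '[[[-0.015,0.002,0.047,-0.007,0,0,0.085],[-0.03,0.003,0.094,-0.007,0,0,0.085],[-0.037,0.003,0.12,-0.007,0,0,0.085],[-0.042,0.003,0.134,-0.007,0,0,0.085],[-0.044,0.003,0.139,-0.007,0,0,0.085]]]'
python3 - <<'E'
from h import *
move(bay(-.206,-.008,.003),tgt(.44))
cv2.imwrite("pics/s2.png",cv2.resize(manip.camera("scene")[60:260,240:480],None,fx=3,fy=3));cv2.imwrite("pics/w2.png",manip.camera("wrist"))
E
```

```text
clock: 3.5
position: [0.4695, -0.1452, 0.0078]
ee_rot: [0.747, 0.627, 0.17, -0.137]
ft_force: [0.3, -0.4, -0.1]
grip_width: 0.993
pos [ 0.4695 -0.1452  0.0078] bay [-0.2002 -0.0121  0.0078] t 3.5 F [ 0.3333 -0.4039 -0.0759] q [-0.1551  0.5422  0.7754  1.9799 -0.8743  1.1499  0.9381]
shift [-0.0073 -0.0042  0.0019] rot [ 0.0066 -0.0002  0.0055]
```

View pics/s2.png

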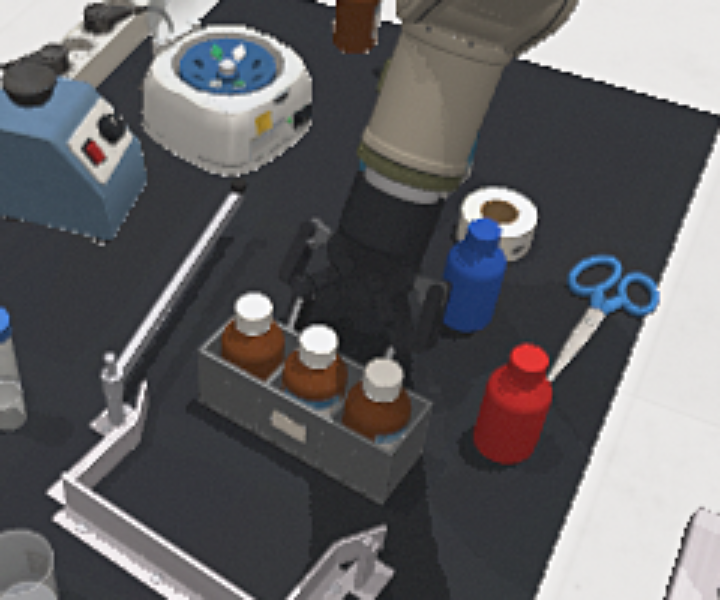

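View pics/w2.png

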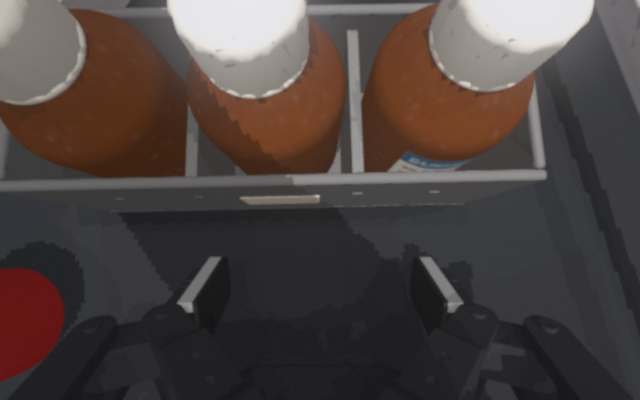

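```bash
python3 -m handwheel '[[[-0.0017,0,0.0036,0,0,0.005,0.085],[0.0074,0,0.0079,0,0,0.005,0.085],[0.0137,0,0.0108,0,0,0.005,0.085],[0.0191,0,0.0134,0,0,0.005,0.085],[0.0264,0.0005,0.0168,0,0,0.005,0.085],[0.0345,0.001,0.0206,0,0,0.005,0.085],[0.0436,0.002,0.0249,0,0,0.005,0.085],[0.0526,0.003,0.0292,0,0,0.005,0.085]]]'
python3 - <<'E'
from h import *
move(bay(-.206,-.008,.003),tgt(.44))
a=manip.camera("top");cv2.imwrite("pics/t3.png",cv2.resize(a[140:280,230:430],None,fx=4,fy=4,interpolation=cv2.INTER_CUBIC));
cv2.imwrite("pics/s3.png",cv2.resize(manip.camera("scene")[60:260,240:480],None,fx=3,fy=3))
E
```

```text
clock: 4.6
position: [0.4819, -0.0888, 0.0029]
ee_rot: [0.75, 0.625, 0.168, -0.136]
ft_force: [-3.3, -10.5, 3.0]
grip_width: 0.991
pos [ 0.4819 -0.0888  0.0029] bay [-0.1425 -0.0143  0.0029] t 4.6 F [ -3.2794 -10.4648   3.0148] q [-0.2619  0.5075  0.7559  2.027  -0.8972  1.0821  0.8487]
shift [-0.0575 -0.006  -0.027 ] rot [ 0.0072  0.0034 -0.0029]
```

View pics/t3.png

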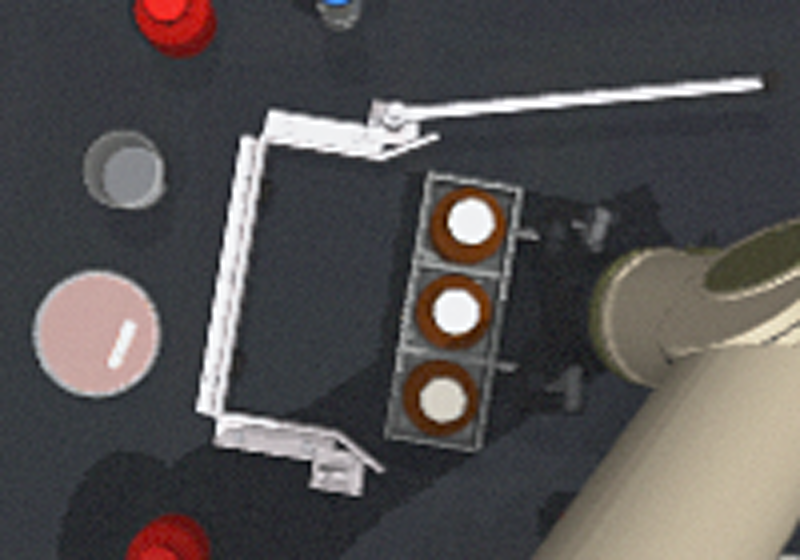

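View pics/s3.png

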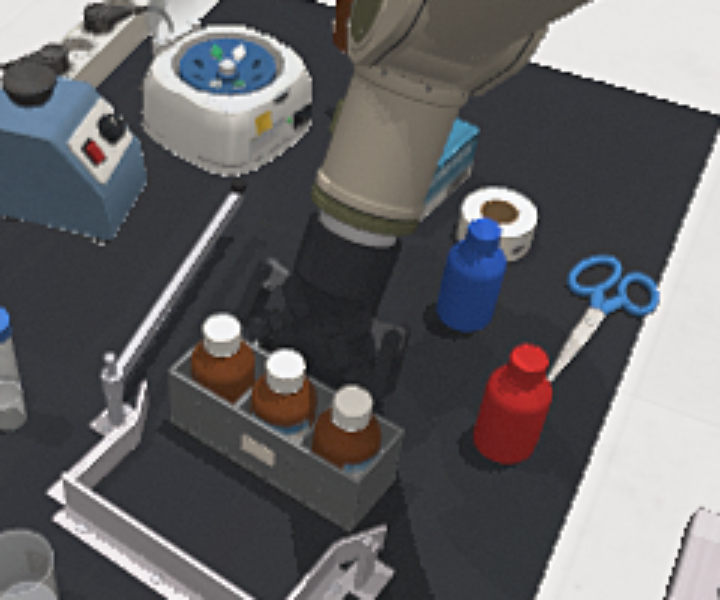

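```bash
cat >> h.py <<'E'
def crate(*c):
    q=np.array([tobay(tz(u,v,.068)) for u,v in c]); m=q.mean(0); a=q[0]+q[1]-q[2]-q[3]
    print("crate bay",m[:2],"yaw deg",np.degrees(np.arctan2(a[0],-a[1])),"w",np.linalg.norm(a)/2)
E
python3 - <<'E'
from h import *
crate((475,187),(567,200),(533,465),(437,453))
crate((430,175),(522,188),(478,452),(386,438))
for p in((438,137,.03),(381,470,.03),(383,157,.03),(335,433,.03),(269,190,.018),(242,357,.018)): print(tobay(tz(*p)))
E
```

```text
crate bay [-0.1427  0.0063] yaw deg 1.2052412960994938 w 0.18251769459302644
crate bay [-0.1084  0.0029] yaw deg -0.4778638182117047 w 0.18220461379326724
[-0.0793 -0.1186  0.03  ]
[-0.0766  0.1189  0.03  ]
[-0.0432 -0.0985  0.03  ]
[-0.0407  0.0986  0.03  ]
[ 0.0334 -0.0636  0.018 ]
[0.0332 0.0568 0.018 ]
```

```bash
python3 -m handwheel '[[[0.0072,0.0005,0.0034,0.003,0,0,0.085],[0.0145,0.001,0.0068,0.005,0,0,0.085],[0.0217,0.0015,0.0102,0.007,0,0,0.085],[0.029,0.002,0.0136,0.007,0,0,0.085],[0.0362,0.0025,0.017,0.007,0,0,0.085],[0.0434,0.003,0.0204,0.007,0,0,0.085],[0.0507,0.003,0.0239,0.007,0,0,0.085],[0.0579,0.003,0.0273,0.007,0,0,0.085]]]'
python3 - <<'E'
from h import *
move(bay(-.0375,-.014,.003),tgt(.44))
a=manip.camera("top");cv2.imwrite("pics/t4.png",cv2.resize(a[140:280,230:430],None,fx=4,fy=4,interpolation=cv2.INTER_CUBIC));
E
```

```text
clock: 5.7
position: [0.4966, -0.0262, 0.0027]
ee_rot: [0.75, 0.625, 0.166, -0.139]
ft_force: [-1.7, -9.0, 2.0]
grip_width: 0.998
pos [ 0.4966 -0.0262  0.0027] bay [-0.0783 -0.0178  0.0027] t 5.7 F [-1.7107 -8.9728  1.963 ] q [-0.3737  0.4795  0.7293  2.049  -0.9151  1.0276  0.7423]
shift [ 0.0371 -0.0039  0.017 ] rot [ 0.0005  0.003  -0.0028]
```

View pics/t4.png

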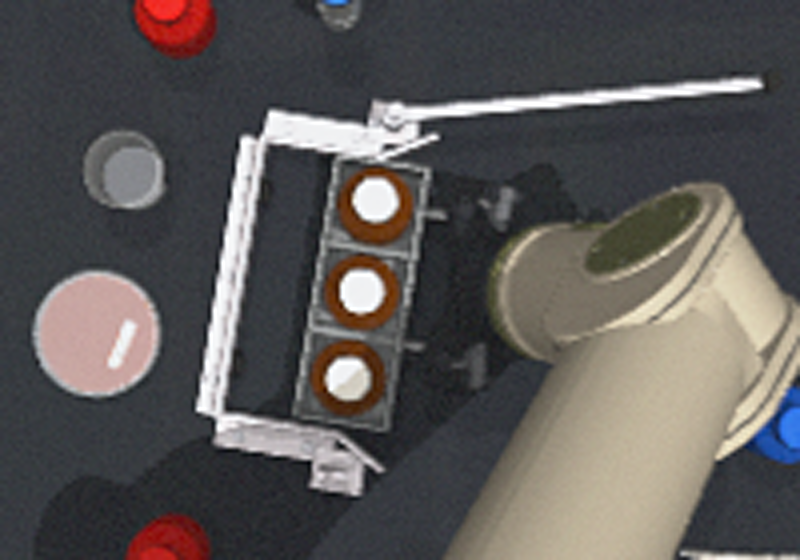

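```bash
python3 - <<'E'
from h import *
crate((337,154),(432,168),(387,431),(296,416))
E
python3 -m handwheel '[[[0.0072,0,0.0034,0,0,-0.003,0.085],[0.0145,0,0.0068,0,0,-0.003,0.085],[0.0208,0,0.0098,0,0,-0.003,0.085],[0.0271,0,0.0128,0,0,-0.003,0.085],[0.0317,0,0.0149,0,0,-0.003,0.085],[0.0335,0,0.0158,0,0,-0.003,0.085]]]'
python3 - <<'E'
from h import *
move(bay(-.0375,-.014,.003),tgt(.44))
a=manip.camera("top");cv2.imwrite("pics/t5.png",cv2.resize(a[140:280,230:430],None,fx=4,fy=4,interpolation=cv2.INTER_CUBIC));
E
```

```text
crate bay [-0.0448 -0.0014] yaw deg -0.16934109324945004 w 0.18175875018992835
clock: 6.5
position: [0.5032, 0.0103, 0.0027]
ee_rot: [0.749, 0.626, 0.167, -0.139]
ft_force: [-1.2, -10.2, 3.4]
grip_width: 0.997
pos [0.5032 0.0103 0.0027] bay [-0.0412 -0.0177  0.0027] t 6.5 F [ -1.1802 -10.2481   3.4101] q [-0.4368  0.4641  0.7118  2.0603 -0.927   0.9918  0.6847]
shift [ 0.0035 -0.0037  0.0013] rot [0.0002 0.0027 0.0005]
```

View pics/t5.png

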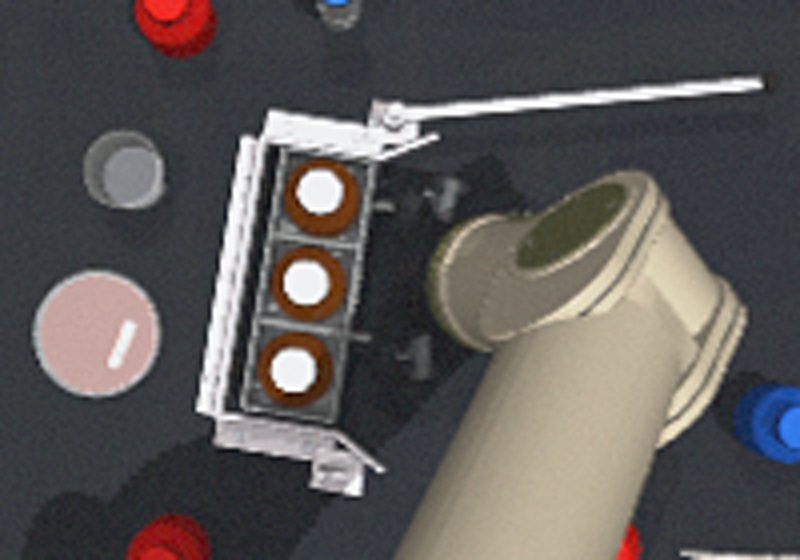

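```bash
python3 -m handwheel '[[[0.0027,0,0.0013,0,0,0,0.085],[0.0045,0,0.0021,0,0,0,0.085],[0.0063,0,0.003,0,0,0,0.085],[0.0072,0,0.0034,0,0,0,0.085]]]'
python3 -m handwheel '[[[0.0009,0,0.0004,0,0,0,0.085],[0.0018,0,0.0008,0,0,0,0.085]]]'
python3 - <<'E'
from h import *
move(bay(-.0375,-.014,.003),tgt(.44))
E
```

```text
clock: 7.05
position: [0.5044, 0.0166, 0.0026]
ee_rot: [0.749, 0.626, 0.166, -0.138]
ft_force: [-5.4, -17.1, 6.3]
grip_width: 0.995
clock: 7.3
position: [0.5045, 0.0167, 0.0025]
ee_rot: [0.75, 0.626, 0.166, -0.138]
ft_force: [-8.6, -23.8, 10.5]
grip_width: 0.998
pos [0.5045 0.0167 0.0025] bay [-0.0347 -0.0179  0.0025] t 7.3 F [ -8.5542 -23.773   10.5201] q [-0.4517  0.4606  0.7105  2.0628 -0.9274  0.9819  0.6686]
shift [-0.0024 -0.0039 -0.0016] rot [ 0.0018  0.0061 -0.0019]
```

```bash
python3 -m handwheel '[[[0.0009,0,0.0004,0,0,0,0.085],[0.0014,0,0.0006,0,0,0,0.085],[0.0014,0,0.0006,0,0,0,0.085]]]'
python3 -m handwheel '[[[-0.018,0,-0.0085,0,0,0,0.085],[-0.036,0,-0.017,0,0,0,0.085],[-0.036,0,-0.017,0,0,0,0.085]]]'
python3 - <<'E'
from h import *
move(bay(-.0375,-.014,.003),tgt(.44))
a=manip.camera("top");cv2.imwrite("pics/t6.png",cv2.resize(a[140:280,230:430],None,fx=4,fy=4,interpolation=cv2.INTER_CUBIC));
cv2.imwrite("pics/s6.png",cv2.resize(manip.camera("scene")[110:290,220:400],None,fx=3.3,fy=3.3,interpolation=cv2.INTER_CUBIC))
E
```

```text
clock: 7.68
position: [0.5045, 0.0167, 0.0025]
ee_rot: [0.75, 0.625, 0.165, -0.137]
ft_force: [-10.7, -26.8, 12.1]
grip_width: 0.997
clock: 8.05
position: [0.4979, -0.0173, 0.0028]
ee_rot: [0.749, 0.626, 0.167, -0.14]
ft_force: [-0.1, 0.4, 0.4]
grip_width: 0.995
pos [ 0.4979 -0.0173  0.0028] bay [-0.0693 -0.0175  0.0028] t 8.05 F [-0.1169  0.406   0.4181] q [-0.3866  0.476   0.7241  2.0518 -0.919   1.0216  0.732 ]
shift [ 0.0288 -0.0035  0.0134] rot [-0.0007  0.0003 -0.0005]
```

View pics/t6.png

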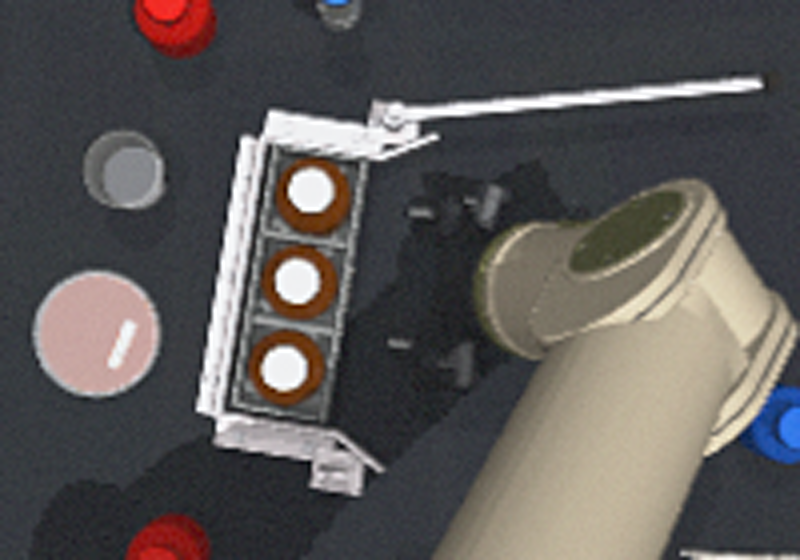

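View pics/s6.png

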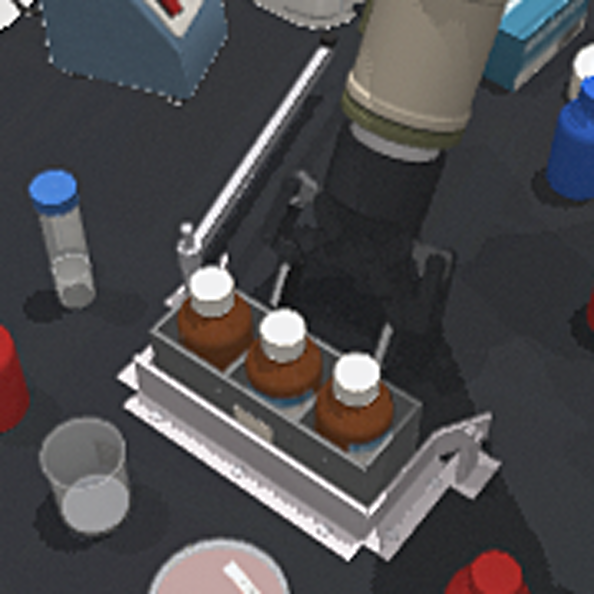

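```bash
python3 - <<'E'
from h import *
crate((270,143),(367,158),(327,423),(230,408))
print("hinge",tobay([.6076,-.0146,.066]),"bar end",tobay([.6245,-.2674,.06]))
E
python3 -m handwheel '[[[0.01,0,-0.05,0,0,0,0.03],[0.035,0,-0.1,0,0,0,0],[0.06,0,-0.15,0,0,0,0],[0.05,0.06,-0.16,0,0,0,0],[0.03,0.12,-0.17,0,0,0,0],[0.015,0.18,-0.177,0,0,0,0],[0.015,0.18,-0.177,0,0,0,0]]]'
python3 - <<'E'
from h import *
move(bay(-.151,-.2,.03),tgt(.44))
E
```

```text
crate bay [-0.0003 -0.0006] yaw deg 0.6422252216036713 w 0.18332245822225604
hinge [-0.0472 -0.1249  0.066 ] bar end [-0.293  -0.1863  0.06  ]
clock: 9.02
position: [0.6665, -0.1084, 0.1656]
ee_rot: [0.748, 0.627, 0.165, -0.141]
ft_force: [-1.2, 0.6, 0.0]
grip_width: 0.0
pos [ 0.6665 -0.1084  0.1656] bay [-0.1291 -0.1995  0.1656] t 9.025 F [-1.1574  0.5978  0.0203] q [-0.2299  0.6626  0.8182  1.4206 -0.8804  1.4815  0.5292]
shift [-0.0773  0.001   0.1136] rot [-0.0056  0.0024  0.0013]
```

```bash
python3 -m handwheel '[[[-0.03,0,0.045,0,0,0,0],[-0.06,0,0.088,0,0,0,0],[-0.077,0,0.113,0,0,0,0],[-0.077,0,0.113,0,0,0,0]]]'
python3 - <<'E'
from h import *
move(bay(-.151,-.2,.03),tgt(.44))
a=manip.camera("top");cv2.imwrite("pics/t7.png",cv2.resize(a[140:280,230:430],None,fx=4,fy=4,interpolation=cv2.INTER_CUBIC));
cv2.imwrite("pics/s7.png",cv2.resize(manip.camera("scene")[60:240,220:400],None,fx=3.3,fy=3.3,interpolation=cv2.INTER_CUBIC))
E
```

```text
clock: 9.52
position: [0.6597, -0.1285, 0.0329]
ee_rot: [0.748, 0.626, 0.166, -0.142]
ft_force: [-0.1, 0.4, 1.2]
grip_width: -0.002
pos [ 0.6597 -0.1285  0.0329] bay [-0.1501 -0.1964  0.0329] t 9.525 F [-0.1444  0.3604  1.2078] q [-0.1589  0.8035  0.7426  1.5072 -0.9733  1.3262  0.689 ]
shift [-0.002   0.0037  0.0022] rot [-0.0045 -0.0008  0.0003]
```

View pics/t7.png

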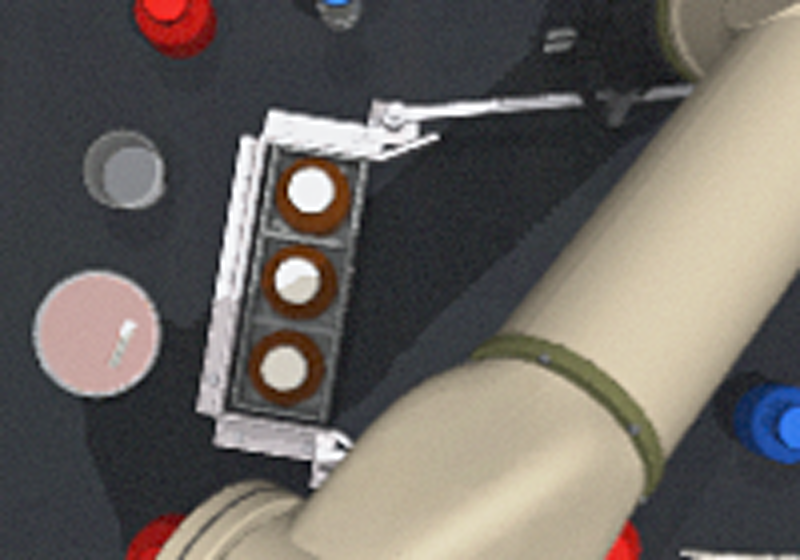

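View pics/s7.png

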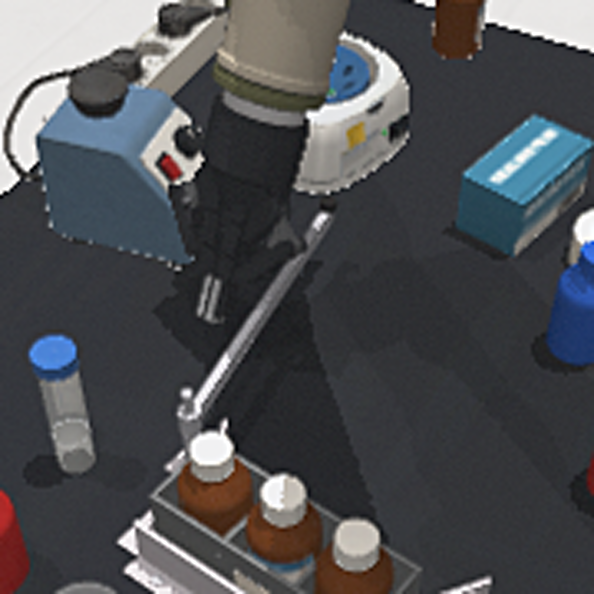

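```bash
cat > arc.py <<'E'
from h import *
import sys
H=np.array([-.0465,-.1255]);r=.12;rho=.012
o=manip.get_obs();R0=Ro.from_quat(o["ee_rot"])
for a in np.arange(float(sys.argv[1]),-.001,-.15):
    p=H+r*np.array([-np.sin(a),np.cos(a)])+(.004+rho)*np.array([-np.cos(a),-np.sin(a)])
    print("%.2f"%a,p,R0.inv().apply(bay(*p,.03)-o["position"]))
E
python3 arc.py 1.8
```

```text
1.80 [-0.1597 -0.1683] [-0.0111 -0.0301  0.0015]
1.65 [-0.1649 -0.1509] [-0.0157 -0.0475 -0.0007]
1.50 [-0.1673 -0.133 ] [-0.0179 -0.0655 -0.0017]
1.35 [-0.1671 -0.1148] [-0.0176 -0.0836 -0.0016]
1.20 [-0.1641 -0.0969] [-0.0149 -0.1015 -0.0004]
1.05 [-0.1586 -0.0797] [-0.0098 -0.1188  0.002 ]
0.90 [-0.1504 -0.0634] [-0.0024 -0.135   0.0055]
0.75 [-0.14   -0.0486] [ 0.0071 -0.1498  0.0099]
0.60 [-0.1275 -0.0355] [ 0.0185 -0.1628  0.0153]
0.45 [-0.1131 -0.0244] [ 0.0315 -0.1739  0.0214]
0.30 [-0.0972 -0.0156] [ 0.0459 -0.1827  0.0282]
0.15 [-0.0803 -0.0092] [ 0.0613 -0.189   0.0354]
0.00 [-0.0625 -0.0055] [ 0.0773 -0.1927  0.043 ]
```

```bash
python3 -m handwheel '[[[-0.006,-0.015,0.001,0,0,0,0],[-0.011,-0.030,0.001,0,0,0,0],[-0.0135,-0.039,0,0,0,0,0],[-0.016,-0.048,-0.001,0,0,0,0],[-0.017,-0.057,-0.001,0,0,0,0],[-0.018,-0.066,-0.002,0,0,0,0],[-0.018,-0.075,-0.002,0,0,0,0],[-0.0176,-0.084,-0.0016,0,0,0,0]]]'
python3 arc.py 1.2
python3 - <<'E'
from h import *
o=manip.get_obs();print(tobay(o["position"]),o["ft_force"])
a=manip.camera("top");cv2.imwrite("pics/t8.png",cv2.resize(a[140:280,230:430],None,fx=4,fy=4,interpolation=cv2.INTER_CUBIC));
cv2.imwrite("pics/s8.png",cv2.resize(manip.camera("scene")[60:240,220:400],None,fx=3.3,fy=3.3,interpolation=cv2.INTER_CUBIC))
E
```

```text
clock: 10.62
position: [0.5745, -0.1308, 0.0282]
ee_rot: [0.748, 0.627, 0.167, -0.141]
ft_force: [0.4, 0.6, 0.8]
grip_width: 0.002
1.20 [-0.1641 -0.0969] [ 0.0038 -0.016  -0.0002]
1.05 [-0.1586 -0.0797] [ 0.0089 -0.0333  0.0022]
0.90 [-0.1504 -0.0634] [ 0.0163 -0.0495  0.0057]
0.75 [-0.14   -0.0486] [ 0.0257 -0.0643  0.0102]
0.60 [-0.1275 -0.0355] [ 0.0371 -0.0774  0.0155]
0.45 [-0.1131 -0.0244] [ 0.0501 -0.0884  0.0217]
0.30 [-0.0972 -0.0156] [ 0.0645 -0.0972  0.0284]
0.15 [-0.0803 -0.0092] [ 0.0798 -0.1035  0.0357]
0.00 [-0.0625 -0.0055] [ 0.0959 -0.1072  0.0433]
[-0.1675 -0.113   0.0282] [0.4445 0.596  0.7658]
```

View pics/s8.png

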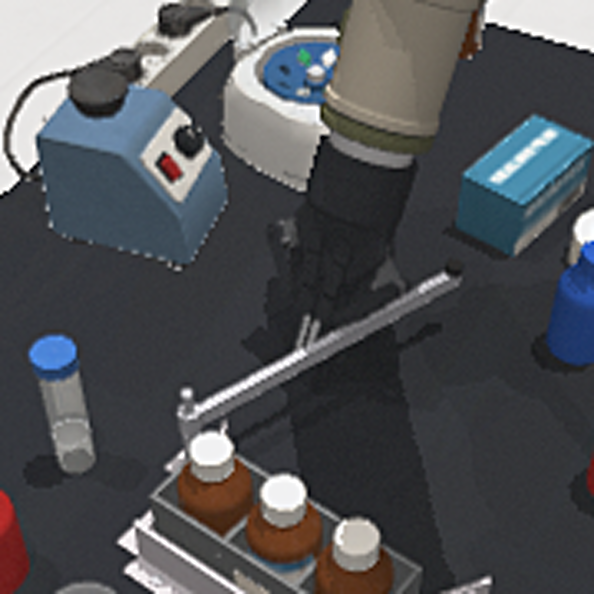

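View pics/t8.png

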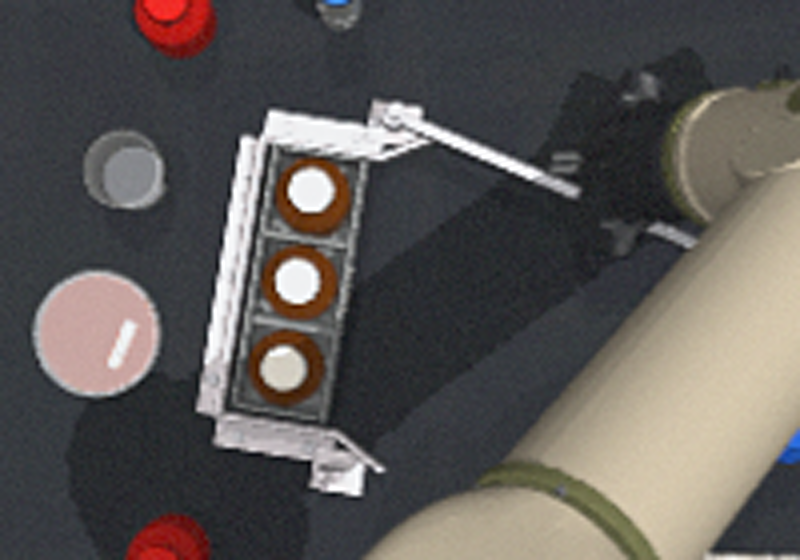

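```bash
python3 -m handwheel '[[[0.004,-0.016,0,0,0,0,0],[0.009,-0.033,0.002,0,0,0,0],[0.016,-0.0495,0.006,0,0,0,0],[0.021,-0.057,0.008,0,0,0,0],[0.026,-0.064,0.010,0,0,0,0],[0.037,-0.077,0.0155,0,0,0,0],[0.044,-0.083,0.0185,0,0,0,0],[0.050,-0.088,0.0217,0,0,0,0]]]'
python3 arc.py 0.3
python3 - <<'E'
from h import *
o=manip.get_obs();print(tobay(o["position"]),o["ft_force"])
a=manip.camera("top");cv2.imwrite("pics/t9.png",cv2.resize(a[140:280,230:430],None,fx=4,fy=4,interpolation=cv2.INTER_CUBIC));
E
```

```text
clock: 11.72
position: [0.4982, -0.0616, 0.0301]
ee_rot: [0.748, 0.627, 0.167, -0.14]
ft_force: [1.0, 0.0, 0.9]
grip_width: 0.002
0.30 [-0.0972 -0.0156] [ 0.0141 -0.01    0.0068]
0.15 [-0.0803 -0.0092] [ 0.0295 -0.0163  0.014 ]
0.00 [-0.0625 -0.0055] [ 0.0456 -0.02    0.0216]
[-0.1129 -0.0256  0.0301] [0.989  0.0031 0.9103]
```

View pics/t9.png

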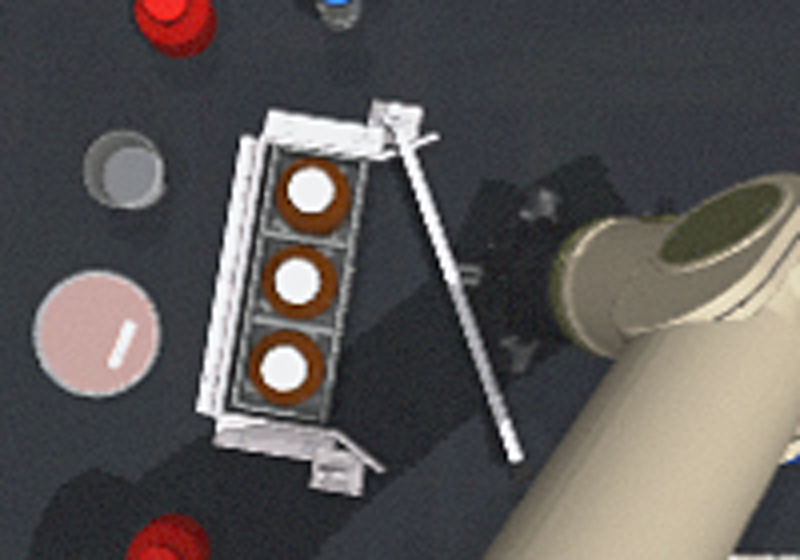

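```bash
python3 -m handwheel '[[[0.0075,-0.005,0.0035,0,0,0,0],[0.0145,-0.009,0.007,0,0,0,0],[0.022,-0.013,0.0105,0,0,0,0],[0.0295,-0.016,0.014,0,0,0,0],[0.036,-0.018,0.017,0,0,0,0],[0.042,-0.019,0.020,0,0,0,0],[0.046,-0.02,0.022,0,0,0,0],[0.048,-0.02,0.023,0,0,0,0]]]'
python3 - <<'E'
from h import *
o=manip.get_obs();print(tobay(o["position"]),o["ft_force"])
a=manip.camera("top");cv2.imwrite("pics/t10.png",cv2.resize(a[140:280,230:430],None,fx=4,fy=4,interpolation=cv2.INTER_CUBIC));
E
```

```text
clock: 12.78
position: [0.4875, -0.0057, 0.0296]
ee_rot: [0.748, 0.627, 0.167, -0.141]
ft_force: [-0.5, -1.6, 0.2]
grip_width: -0.003
[-0.0598 -0.0052  0.0296] [-0.5043 -1.5543  0.2082]
```

View pics/t10.png

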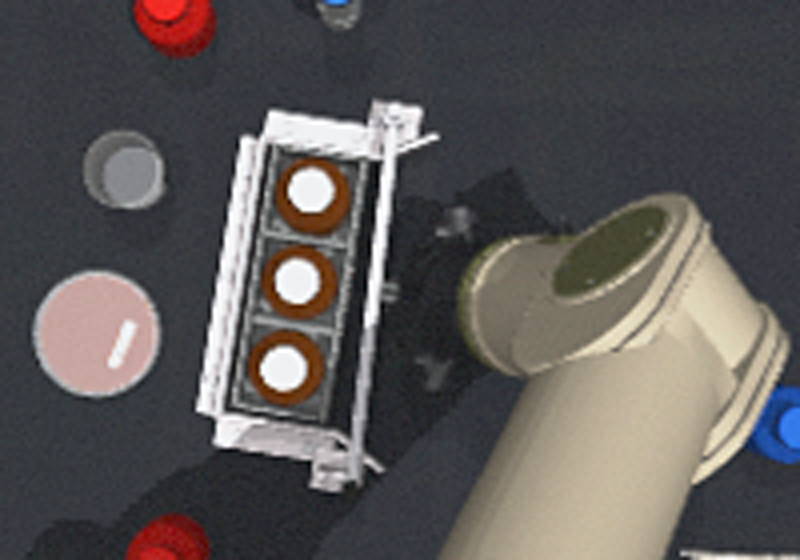

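```bash
python3 -m handwheel '[[[0.0018,0,0.0008,0,0,0,0],[0.0036,0,0.0017,0,0,0,0],[0.0054,0,0.0025,0,0,0,0],[0.0072,0,0.0034,0,0,0,0],[0.009,0,0.0042,0,0,0,0]]]'
python3 - <<'E'
from h import *
o=manip.get_obs();print(tobay(o["position"]),o["ft_force"])
E
```

```text
clock: 13.45
position: [0.4889, 0.0004, 0.0292]
ee_rot: [0.749, 0.626, 0.166, -0.139]
ft_force: [-7.4, -17.7, 4.9]
grip_width: -0.001
[-0.0534 -0.0054  0.0292] [ -7.432  -17.6649   4.8801]
```

```bash
python3 -m handwheel '[[[0,0,0,0,0,0,0],[-0.009,0,-0.0042,0,0,0,0],[-0.027,0,-0.0127,0,0,0,0],[-0.045,0,-0.021,0,0,0,0],[-0.03,0,-0.06,0,0,0,0],[-0.01,0,-0.11,0,0,0,0],[-0.03,0,-0.16,0,0,0,0],[-0.03,0,-0.16,0,0,0,0]]]'
python3 - <<'E'
from h import *
move(bay(-.1,0,.2),tgt(.44))
a=manip.camera("top");cv2.imwrite("pics/t11.png",cv2.resize(a[140:280,230:430],None,fx=4,fy=4,interpolation=cv2.INTER_CUBIC));
cv2.imwrite("pics/s11.png",cv2.resize(manip.camera("scene")[110:290,220:400],None,fx=3.3,fy=3.3,interpolation=cv2.INTER_CUBIC))
cv2.imwrite("pics/w11.png",manip.camera("wrist"))
E
```

```text
clock: 14.45
position: [0.4736, -0.0944, 0.1643]
ee_rot: [0.749, 0.625, 0.169, -0.138]
ft_force: [-1.1, 0.8, -1.1]
grip_width: -0.001
pos [ 0.4736 -0.0944  0.1643] bay [-0.1495 -0.0072  0.1643] t 14.45 F [-1.0609  0.7636 -1.114 ] q [-0.4822  0.219   0.9905  1.9362 -0.6247  1.2995  0.5692]
shift [ 0.0599 -0.0072 -0.0113] rot [ 0.0051  0.0003 -0.0007]
```

View pics/t11.png

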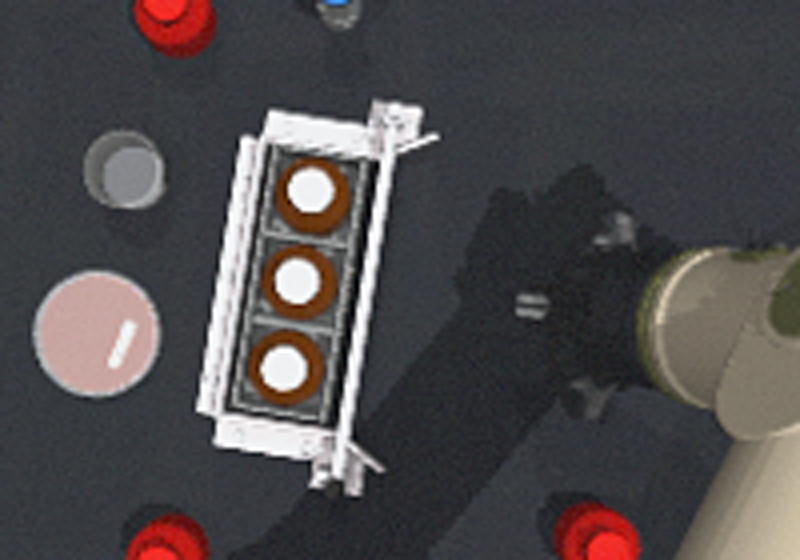

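View pics/s11.png

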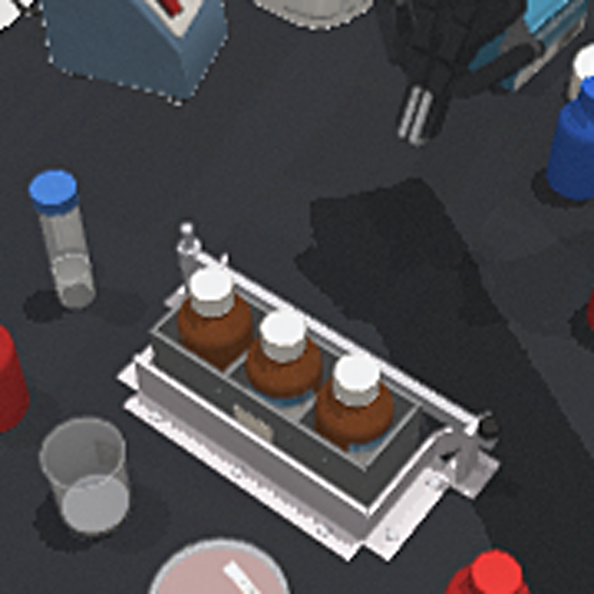

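View pics/w11.png

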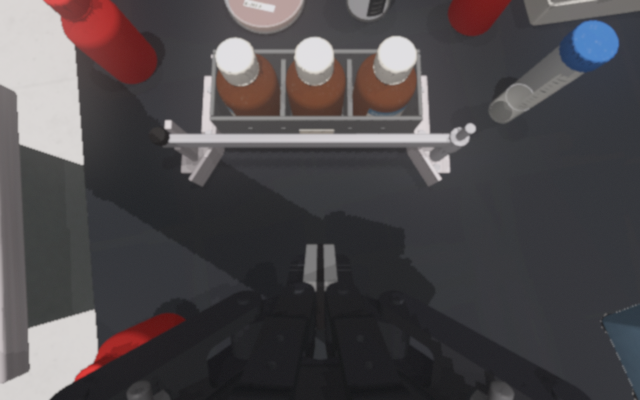

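Run:
```python
from h import *
h=tobay(tz(388,130,.06));e=tobay(tz(338,475,.06));print(h,e,"bar angle deg",np.degrees(np.arctan2(h[0]-e[0],e[1]-h[1])))
a=cv2.imread("pics/t11.png");cv2.imwrite("pics/t11z.png",cv2.resize(a[90:510,190:450],None,fx=1.4,fy=1.4))
# front rim line & bar line in scene view
cs=np.array([tobay(sz(u,v,.068)) for u,v in((152,332),(205,278),(421,405),(366,466))]);print(cs[:,:2],cs.mean(0))
# wrist view: rear/front rim & bar corners -> bay
o=manip.get_obs();T=manip.calibration("wrist");M=T["tool_from_camera"];R0=Ro.from_quat(o["ee_rot"])
def wr(u,v,z):
    d=R0.apply(M[:3,:3]@np.array([(u-T["cx"])/T["fx"],-(v-T["cy"])/T["fy"],-1]));c=R0.apply(M[:3,3])+o["position"]
    return tobay(c+d*(z-c[2])/d[2])
for n,p in dict(rimRL=(214,52,.068),rimRR=(418,49,.068),rimFL=(212,119,.068),rimFR=(420,117,.068),barL=(165,137,.06),barR=(458,135,.06)).items(): print(n,wr(*p))
```

```text
[-0.044  -0.1146  0.06  ] [-0.0477  0.1249  0.06  ] bar angle deg 0.8844635016074197
[[ 0.0334 -0.0899]
 [-0.026  -0.0932]
 [-0.0299  0.0905]
 [ 0.0304  0.0895]] [ 0.002  -0.0008  0.068 ]
rimRL [0.0306 0.0877 0.068 ]
rimRR [ 0.0337 -0.0917  0.068 ]
rimFL [-0.0312  0.0864  0.068 ]
rimFR [-0.0291 -0.0908  0.068 ]
barL [-0.0443  0.1295  0.06  ]
barR [-0.0421 -0.1259  0.06  ]
```

View pics/t11z.png

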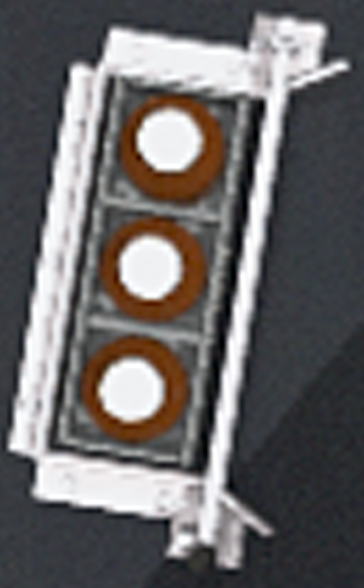

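```bash
python3 -c "
from workcell import manip
print(manip.get_obs()['ft_force']); print(manip.hand_in())"
```

```text
[-0.12165325  0.14930471 -0.67641068]
the job is handed in; nothing more can be done
None
```

The crate is home in the station and the swing bar is shut. The job was handed in at about 14.6 s on the robot's clock, with the gripper clear of everything.

- **Crate:** I pushed it with both open fingertips about 19 mm above the bench, the gripper tilted back 25° to stay clear of the caps. It slid between the guides until it stopped against the bumpers; the wrist read about 31 N there, after 10–11 N while sliding.
- **Bar:** I pushed it round with the closed fingertips until it met its end stop, where the wrist read about 20 N.

**Last checks:**
- The three camera views put the crate's origin within about 2 mm of the station's origin, upright with the three bottles in place.
- The tube, beaker and dish are where they started, judged by eye in the pictures.
- Two checks disagreed slightly. The crate and the bar both measured 0.5–1.0° off my estimate of the station's axes, turned the same way, so they are parallel to each other. I take that as an error in my axis estimate, not a crooked crate.
- I did not see the two bumper contacts directly. I judged them from the push stalling and from the crate being square.

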